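# Hold the front board against the jar step for screwing

### The arm

A 6-joint arm with a two-finger parallel gripper is mounted at the origin on the work surface. World frame = base frame: x ahead of the robot, y to its left, z up, the work surface at z = 0. Lengths are in mm, angles in rad, forces in N, time in s.
With the tool pointing down it reaches from about 375 to 825 mm from the base axis. Payload 5.5 kg.
Tool frame: the origin (TCP) lies on the mounting face of the last link; the fingertips stand 173 mm ahead of it and the grasp point (between the pads) lies 155 mm ahead of it (manip.finger_overhang is the distance from the TCP to the fingertips, in mm); z points along the fingers, y is the line along which they close (so a half turn about z gives the same grasp; the last joint's range is limited). The gripper opens to 85 mm and grips with 20 to 120 N. Pads are 22 mm wide; open, the fingers measure 114 mm over their backs; the gripper's body (76 mm by 85 mm) begins 54 mm behind the grasp point. The pads swing forward as they close: fully open they stand 13 mm farther back than shut.
Start: joints at [-1.112, 0.314, -0.047, 1.21, 0, 1.571], TCP at [265.72, -537.948, 404.699] pointing down, gripper open.
Joint ranges: [-2.67, 2.67], [-0.69, 1.73], [-1.03, 1.25], [-2.08, 2.16], [-1.42, 1.45], [-3.14, 3.14]. Speed limits (rad/s): [2.39, 2.39, 3.01, 3.14, 3.14, 3.14].

### API

Orientations are given as a 3x3 rotation matrix whose columns are the frame's x, y, z axes.
In Python, from rig import sensors, vision, order, manip gives the robot as it stands.
- The arm moves only by the shell command python3 -m inch 'ROWS'. ROWS is rows parted by semicolons, their numbers by spaces, 1 to 20 of them, each of 7 numbers: the opening from 0.0 (shut) to 1.0 (fully open), then dx, dy, dz in mm, then a rotation vector rx, ry, rz in rad; each row is the pose to reach, as a shift and turn from the pose commanded when the command began, along the tool's axes at that moment; what a row does not reach only later rows make up. A row lasts 1/8 s, in which the tool goes at most 62.5 mm and 0.188 rad, less where a joint would pass 70% of its speed; a pose out of reach is approached as far as the arm can. The fingers move at their own pace and stop on an object; the grip force is fixed at half the most. Time passes only in rows, so rows that do not move let the fingers close. It prints the time, the measured TCP pose, the force, the opening and the grip force at its end.
- sensors.get_state(): the state, without advancing time (a new reading comes with each control period).
- vision.read_camera(name): name is "side" or "top"; returns a dict with "color" (420x560x3 uint8, red, green, blue), "K" (3x3 intrinsics, pixels), "view" (4x4, takes a point from world to camera coordinates). Camera axes: x right, y up, looking along -z (the intrinsics and any distortion apply to the point x, -y, -z); pixel columns grow to the right and rows downward; lengths in mm; the calibration is good to about 2 mm. A picture is of the moment at which its call begins. There is no depth.
- order.close_job(): hands the job in; it is judged then, once.
The state is a dict: "t": time; "joints": joint angles; "dq": joint speeds; "effort": joint torques, N m; "tcp_pos": TCP position; "tool_rot": TCP orientation; "ft_force": force on the tool from outside, world axes, zero at the start; "torque": the same for the moment, N m; "opening": opening from 0.0 (shut) to 1.0 (fully open); "gripper_force": force on a finger pad.
Only numpy, scipy, OpenCV 4.12 (cv2) and the standard library are available. Lean on these libraries where they do the work, as an engineer would, in place of code of your own. Each camera call takes 0.05 s, during which the arm holds its last target. There are 200 camera calls.

### The job

I am about to screw the front board onto the paint-jar step that stands at the foam-faced fence: from the drying rack take the board that is as long as that step is wide, stand it on the table against the step's open front with its ends flush, and push so that the step backs squarely up against the foam. Keep pressing steadily with about 12 newtons, never ramming it, and finish while still holding it like that so that I can drive the screws; leave the other step, the other board and everything else on the table where they are.

Things in the scene. Friction and masses are not known exactly. Their poses are not given: they have to be found in the camera images.
- fence: assembly fence bolted to the table: pine beam 340 mm long (its y), 62 mm tall, foam facing towards the robot. Origin on the table, middle of the uncompressed foam face; x points into the fence (the way to press). The step to be worked on stands before its middle (y within 20 mm, 10 to 28 mm short of the foam), the waiting step 290 to 330 mm to -y
- foam: blue foam facing of the fence, 300 mm long, 16 mm thick, from 3 to 55 mm above the table; gives 0.4 mm per newton (2.5 N per mm), crushed solid at 12 mm. Origin on the table, middle of its front face; axes as the fence's
- step_wide: wide jar step, loose, plain pine: 200 mm wide (its y), 100 mm deep (x from -50 to +50), 48 mm high, 0.2 to 0.3 kg. Flat deck on two 15 mm cheeks and a back board; the -x side, towards the robot, is open. Origin: centre of its underside. It stands square to the fence within 0.04 rad, either before it or waiting beside it
- step_narrow: narrow jar step: the same but 150 mm wide (its y), 0.16 to 0.24 kg. Origin: centre of its underside. Either before the fence or waiting beside it. Sliding on the table takes 1 to 4 N of a push on either step
- front_long: front board of the wide step, painted blue: 200 long (its y), 15 thick (x), 76 mm tall, 0.12 kg, faces alike. Origin: centre of its underside. It stands on edge in the rack, underside 15 mm above the table. In place it stands on the table, origin 57.5 mm before (-x of) the step's, and rises 28 mm over the deck: pinch it there across its thickness, one finger over the deck
- front_short: front board of the narrow step, painted yellow: as the long one but 150 mm long (its y), 0.09 kg. Origin: centre of its underside
- rack: drying rack, fixed: plywood base 190 x 120 x 15 mm with two slots 21 mm wide at x = -40 and +40 mm, between dowels 8 mm thick at y = -42 and +42 mm that end 50 mm above the table. Either board may be in either slot, along the rack's y, its middle within 6 mm of y = 0. Origin on the table under the base's centre
- jar_green: bystander: closed glass jar of green paint with white lid, 62 mm diameter, 82 mm tall; origin at the centre of its underside
- jar_red: bystander: closed glass jar of red paint with white lid, 62 mm diameter, 82 mm tall; origin at the centre of its underside
- jar_yellow: bystander: closed glass jar of yellow paint with white lid, 62 mm diameter, 82 mm tall; origin at the centre of its underside
- tape_brown: bystander: roll of brown tape lying flat, 96 mm across, 48 mm tall; origin at the centre of its underside
- tape_cream: bystander: roll of cream tape lying flat, 110 mm across, 24 mm tall; origin at the centre of its underside
- screwdriver: bystander: screwdriver with a red handle lying at the near right of the fence, 200 mm long, 26 mm high; origin under its middle
- dish: bystander: small white dish of screws, 72 mm across, 24 mm tall; origin at the centre of its underside
Not all that is in view belongs to the job. There is more than one size of the front_long; the one meant has the size given above.

How it is judged (in metres and radians):
At the end, for the whole second after the job is handed in: The step at the fence is on the table, square (0.05 rad), pressed into the foam with 3 to 20 N; its own front board stands upright on the table (4 mm) against its front, ends flush within 6 mm, pressed on with 5 to 20 N by the gripper that still holds it; all at rest (((y of step_wide in the frame of fence between -0.09 and 0.09 m and x of step_wide in the frame of fence between -0.054 and -0.036 m and angle between the x axis of step_wide and the x axis of fence, either way round below 0.05 rad and height (world z) of step_wide between -0.003 and 0.004 m and y of front_long in the frame of step_wide between -0.006 and 0.006 m and x of front_long in the frame of step_wide between -0.0605 and -0.0545 m and z of front_long in the frame of step_wide between -0.004 and 0.004 m and angle between the x axis of front_long and the x axis of step_wide, either way round below 0.05 rad and angle between front_long's own z axis and vertical below 0.06 rad and contact force between front_long and step_wide between 5 and 20 N and contact force between step_wide and foam between 3 and 20 N and contact force between the fingers and front_long above 2 N and linear speed of each of step_wide, front_long below 0.01 m/s) or (y of step_narrow in the frame of fence between -0.09 and 0.09 m and x of step_narrow in the frame of fence between -0.054 and -0.036 m and angle between the x axis of step_narrow and the x axis of fence, either way round below 0.05 rad and height (world z) of step_narrow between -0.003 and 0.004 m and y of front_short in the frame of step_narrow between -0.006 and 0.006 m and x of front_short in the frame of step_narrow between -0.0605 and -0.0545 m and z of front_short in the frame of step_narrow between -0.004 and 0.004 m and angle between the x axis of front_short and the x axis of step_narrow, either way round below 0.05 rad and angle between front_short's own z axis and vertical below 0.06 rad and contact force between front_short and step_narrow between 5 and 20 N and contact force between step_narrow and foam between 3 and 20 N and contact force between the fingers and front_short above 2 N and linear speed of each of step_narrow, front_short below 0.01 m/s))); the arm keeps its last pose, push and grip.
It fails at once if a bystander (paint jar, tape roll, screwdriver or screw dish) is shifted by more than 25 mm (distance of any of jar_green, jar_red, jar_yellow, tape_brown, tape_cream, screwdriver, dish from where it was at the start of the episode above 0.025 m).
It fails at once if the step that waits beside the fence is shifted by more than 25 mm ((y of step_wide in the frame of fence below -0.2 m and distance of step_wide from where it was at the start of the episode above 0.025 m) or (y of step_narrow in the frame of fence below -0.2 m and distance of step_narrow from where it was at the start of the episode above 0.025 m)).
It fails at once if the front board of the waiting step is taken from the rack or shifted by more than 30 mm ((y of step_wide in the frame of fence above -0.15 m and distance of front_short from where it was at the start of the episode above 0.03 m) or (y of step_narrow in the frame of fence above -0.15 m and distance of front_long from where it was at the start of the episode above 0.03 m)).
It fails at once if a front board is rammed against a step with more than 35 N (contact force between front_long and step_wide above 35 N or contact force between front_short and step_narrow above 35 N).
It also fails if it takes over 42 s, if anything falls off the work surface, if the arm or the gripper's body presses on something with over 40 N, if the wrist force passes 120 N, or if a joint passes its speed limit or range.

## Working session

There is one attempt and no reset: what is moved stays moved. The work goes in short steps, Python scripts to look and compute and a shell command to move; the robot and the scene stay as the last step left them, time stands still between calls to the robot, and variables do not carry over. Pictures are saved under pics/ and viewed, at most 10 in all, crops included, and the job is handed in when it is done.

```bash
mkdir -p pics; ls
python3 - <<'E'
from rig import sensors,vision,manip
import cv2,numpy as np
for n in("top","side"):
    c=vision.read_camera(n);cv2.imwrite(f"pics/{n}0.png",c["color"][:,:,::-1]);print(n,c["K"],c["view"],[k for k in c])
s=sensors.get_state();print(s["t"],s["tcp_pos"],s["tool_rot"],s["ft_force"],manip.finger_overhang)
E
```

```text
pics
top [[426.51826758   0.         276.64123858]
 [  0.         426.51826758 205.4017866 ]
 [  0.           0.           1.        ]] [[-1.65754361e-02 -9.99857691e-01  3.13894115e-03  7.02851299e+01]
 [ 9.97420077e-01 -1.63155605e-02  6.99070271e-02 -5.39305690e+02]
 [-6.98458651e-02  4.28958238e-03  9.97548573e-01 -1.36759233e+03]
 [ 0.00000000e+00  0.00000000e+00  0.00000000e+00  1.00000000e+00]] ['color', 'K', 'view']
side [[471.69784345   0.         279.77246667]
 [  0.         471.69784345 210.48080596]
 [  0.           0.           1.        ]] [[-6.94805220e-01 -7.19171360e-01  6.18553281e-03  4.48322862e+02]
 [ 5.65464375e-01 -5.40951089e-01  6.22592933e-01 -2.98224876e+02]
 [-4.44404936e-01  4.36078518e-01  7.82521424e-01 -1.32389603e+03]
 [ 0.00000000e+00  0.00000000e+00  0.00000000e+00  1.00000000e+00]] ['color', 'K', 'view']
0.1 [ 265.60496413 -537.73517991  403.91385661] [[ 8.96598813e-01  4.42843199e-01 -6.85630412e-04]
 [ 4.42843729e-01 -8.96597734e-01  1.39084378e-03]
 [ 1.19103485e-06 -1.55065601e-03 -9.99998798e-01]] [-0.24537055  0.03311662 -0.6384863 ] 173.4
```

View pics/top0.png

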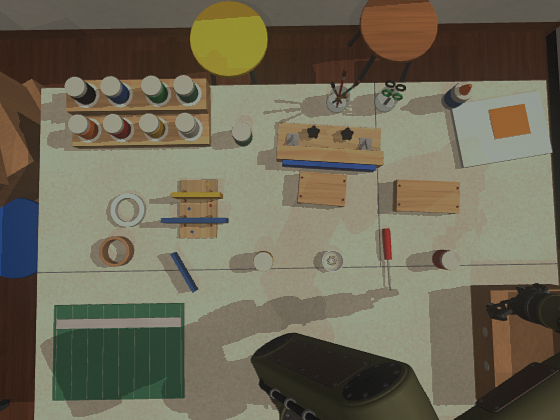

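View pics/side0.png

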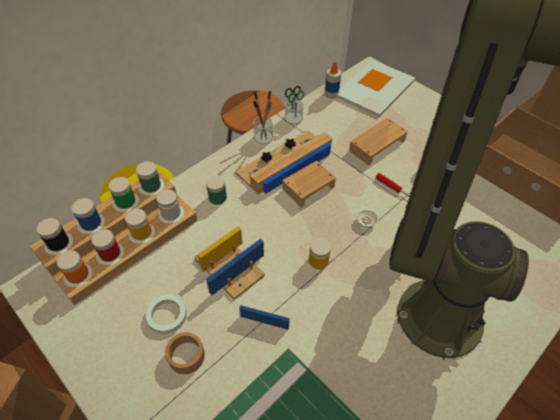

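Run:
```python
import cv2
a=cv2.imread("pics/top0.png")
c=cv2.resize(a[110:250,150:400],None,fx=3.2,fy=3.2,interpolation=cv2.INTER_CUBIC);cv2.imwrite("pics/ct.png",c)
b=cv2.imread("pics/side0.png")
c=cv2.resize(b[120:300,190:350],None,fx=3.3,fy=3.3,interpolation=cv2.INTER_CUBIC);cv2.imwrite("pics/cs.png",c)
```

```text
(no output)
```

View pics/ct.png

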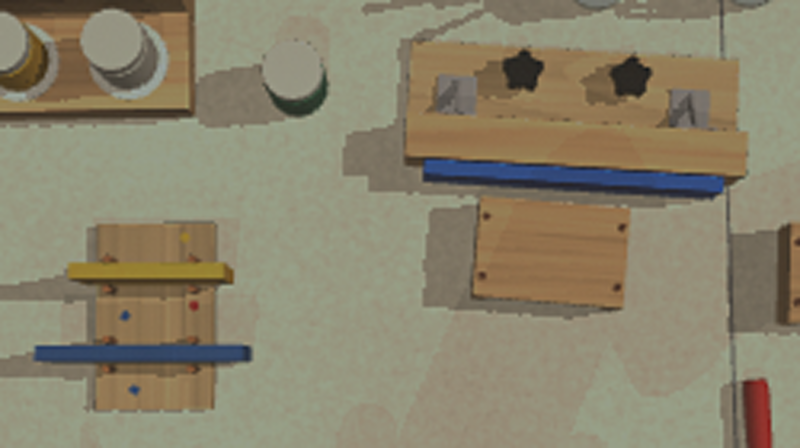

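View pics/cs.png

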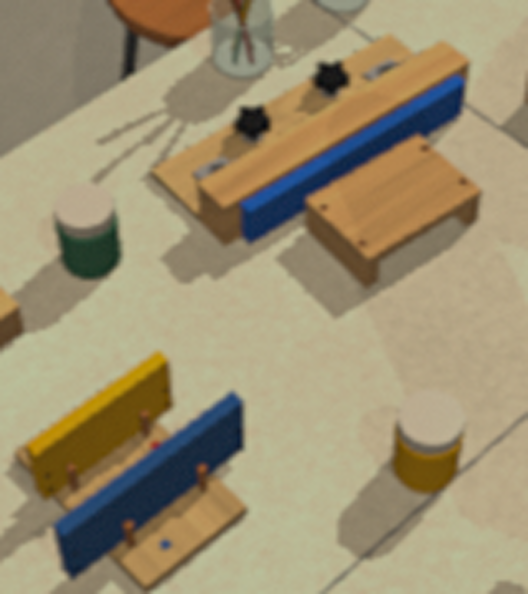

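Candidates: the yellow board in the rack (top px 196,195), the blue board in the rack (194,220), and a loose blue board (183,271). The step at the fence (321,189) is about 150 mm wide. The waiting one (426,196) is 200 mm wide. So the yellow 150 mm board is the one meant, and the crop confirms it: its 50 px length matches the narrow step's, while the blue one is longer. Next I fit poses.

```bash
cat > h.py <<'E'
import numpy as np,cv2
from scipy.optimize import least_squares,minimize
from rig import vision,sensors
def proj(c,P):
    P=np.atleast_2d(P)@c["view"][:3,:3].T+c["view"][:3,3]
    q=P*[1,-1,-1]@c["K"].T
    return q[:,:2]/q[:,2:]
def T(p,L):
    c,s=np.cos(p[2]),np.sin(p[2]);L=np.array(L,float)
    return L@np.array([[c,s,0],[-s,c,0],[0,0,1]])+[p[0],p[1],p[3] if len(p)>3 else 0]
def ct(a): return np.array([150,110])+(np.array(a)+.5)/3.2-.5
def cs(a): return np.array([190,120])+(np.array(a)+.5)/3.3-.5
def fit(obs,p0):   # obs: list of (cam, local pts, pixels)
    f=lambda p:np.concatenate([(proj(c,T(p,L))-u).ravel() for c,L,u in obs])
    r=least_squares(f,p0,loss="soft_l1",x_scale=[100,100,1]);return r.x,r.fun.reshape(-1,2).round(1)
def hull(c,p,box):
    L=np.array([[x,y,z] for x in(-box[0]/2,box[0]/2) for y in(-box[1]/2,box[1]/2) for z in(0,box[2])])
    return cv2.convexHull(proj(c,T(p,L)).astype(np.float32))
def fitmask(cams,masks,box,p0,n=5):
    def cost(p):
        e=0
        for c,m in zip(cams,masks):
            h=hull(c,p,box);g=np.zeros(m.shape,np.uint8)
            cv2.fillPoly(g,[np.round((h+.5)*16-8).astype(np.int32)],255,cv2.LINE_AA,4)
            e+=np.abs(cv2.GaussianBlur(g,(3,3),.6).astype(float)/255-cv2.GaussianBlur(m,(3,3),.6)/255.).sum()
        return e
    p=np.array(p0,float);st=np.array([20,20,.15,6][:len(p)])
    for _ in range(n):
        S=np.vstack([p]+[p+st*np.eye(len(p))[i] for i in range(len(p))])
        r=minimize(cost,p,method="Nelder-Mead",options=dict(initial_simplex=S,maxiter=300));p=r.x;st=st*.5
    return p,r.fun
def yel(c,roi):
    h=cv2.cvtColor(c["color"],cv2.COLOR_RGB2HSV);m=cv2.inRange(h,(20,140,60),(32,255,255));g=m*0
    x,y,w,k=roi;g[y:y+k,x:x+w]=m[y:y+k,x:x+w];return g
E
python3 - <<'E'
from h import *
t,s=vision.read_camera("top"),vision.read_camera("side")
L=[[50,75,48],[50,-75,48],[-50,-75,48],[-50,75,48]]
print("step",fit([(t,L,ct([(478,197),(629,208),(622,306),(473,297)])),(s,L,cs([(306,205),(421,138),(480,192),(373,256)]))],[600,-60,0]))
L=[[0,150,3],[0,-150,3]];M=[[0,150,55],[0,-150,55]]
print("fence",fit([(t,L,ct([(423,181),(721,194)])),(s,L,cs([(247,241),(463,112)])),(s,M,cs([(243,203),(463,80)]))],[680,-60,0]))
R=[[60,95,15],[60,-95,15],[-60,-95,15],[-60,95,15]]
R=[[95,60,15],[95,-60,15],[-95,-60,15],[-95,60,15]]
print("rack",fit([(t,R,ct([(95,223),(215,223),(215,410),(95,410)]))],[520,250,0]))
ms=[yel(t,(165,180,65,30)),yel(s,(190,220,54,55))]
print([m.sum()/255 for m in ms])
for a in(0,): print("yellow",fitmask([t,s],ms,(15,150,76),[560,250,0,15]))
for m,n in zip(ms,"ts"): print(cv2.boundingRect(m))
E
```

```text
step (array([ 5.88935265e+02, -8.25829666e+01, -8.70218803e-02]), array([[ 0.1,  0.5],
       [-0.3,  0.3],
       [ 0. ,  0.8],
       [-0.4,  0.3],
       [ 0.1, -2.1],
       [-1.3, -1.9],
       [ 0.6, -1.6],
       [-0.7,  0.3]]))
fence (array([ 6.62463083e+02, -1.06769429e+02, -8.17889936e-02]), array([[-0.3, -1.1],
       [-2.9,  0.8],
       [ 0.2, -0.5],
       [-0.6, -0.6],
       [ 1.1,  0.8],
       [ 0.6, -1.4]]))
rack (array([ 5.34970332e+02,  3.17200232e+02, -7.64489322e-03]), array([[ 0.5,  0.3],
       [-0.3, -0.1],
       [-0.3, -0.3],
       [ 0.1,  0.1]]))
[np.float64(252.0), np.float64(769.0)]
yellow (array([5.76406341e+02, 3.10101490e+02, 1.42563889e-03, 1.31371259e+01]), np.float64(351.1215686274509))
(171, 183, 52, 16)
(198, 227, 43, 43)
```

Run:
```python
from h import *
t,s=vision.read_camera("top"),vision.read_camera("side")
def m2(c,roi,dbg=0):
    h=cv2.cvtColor(c["color"],cv2.COLOR_RGB2HSV);m=cv2.inRange(h,(19,175,30),(34,255,255));g=m*0
    x,y,w,k=roi;g[y:y+k,x:x+w]=m[y:y+k,x:x+w]
    g=cv2.morphologyEx(g,cv2.MORPH_CLOSE,np.ones((3,3)))
    n,l,st,_=cv2.connectedComponentsWithStats(g);i=1+st[1:,4].argmax();print(st[i]);return (l==i).astype(np.uint8)*255
ms=[m2(t,(165,180,65,30)),m2(s,(190,220,54,55))]
p,_=fitmask([t,s],ms,(15,150,76),[576,310,0]) if 0 else fitmask([t,s],ms,(15,150,76),[576,310,0,15]);print(p,_)
print("top only",fitmask([t],ms[:1],(15,150,76),p),"side only",fitmask(["x",s][1:],ms[1:],(15,150,76),p))
out=[]
for c,r,m in((t,(160,175,80,65),ms[0]),(s,(190,210,80,80),ms[1])):
    x,y,w,k=r;im=cv2.resize(c["color"][y:y+k,x:x+w,::-1],None,fx=5,fy=5,interpolation=cv2.INTER_NEAREST)
    mk=cv2.resize(m[y:y+k,x:x+w],None,fx=5,fy=5,interpolation=cv2.INTER_NEAREST)
    cs_,_=cv2.findContours(mk,0,1);cv2.drawContours(im,cs_,-1,(255,0,255),1)
    h=hull(c,p,(15,150,76));cv2.polylines(im,[((h-[x,y]+.5)*5).astype(int)],1,(0,255,0),1);out.append(cv2.copyMakeBorder(im,0,400-im.shape[0],0,0,0))
cv2.imwrite("pics/ov.png",np.hstack(out))
```

```text
[173 193   4   4  10]
[198 227  43  44 767]
[ 5.71889964e+02  3.16540225e+02 -1.53476762e-02  1.44371479e+01] 562.7843137254902
top only (array([ 5.66121372e+02,  3.36644406e+02, -2.72076602e-01,  1.29293953e+01]), np.float64(320.06666666666666)) side only (array([5.72563720e+02, 3.14610755e+02, 7.63025469e-02, 1.57320587e+01]), np.float64(174.34901960784313))
```

View pics/ov.png

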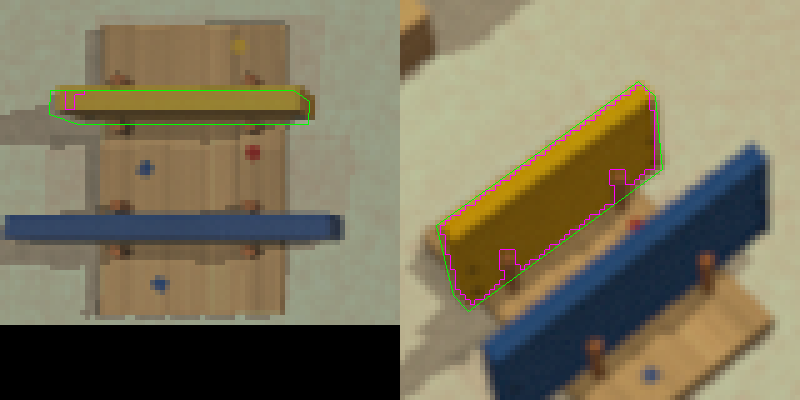

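Run:
```python
from h import *
t,s=vision.read_camera("top"),vision.read_camera("side")
a=lambda u:np.array([160,175])+np.array(u)/5-.5
b=lambda u:np.array([190-80,210])+np.array(u)/5-.5
Lt=[[7.5,75,76],[7.5,-75,76],[-7.5,-75,76],[-7.5,75,76]]; Ls=[[7.5,75,76],[-7.5,75,76],[7.5,-75,76],[-7.5,-75,76],[-7.5,75,0],[-7.5,-75,0]]
ut=a([(57,87),(303,87),(303,110),(57,110)]);us=b([(440,228),(451,240),(638,83),(655,97),(470,307),(658,165)])
Z=lambda L:np.array(L,float)+[0,0,15]
print(fit([(t,Z(Lt),ut),(s,Z(Ls),us)],[575,312,0]))
print(fit([(t,Z(Lt),ut)],[575,312,0]),fit([(s,Z(Ls),us)],[575,312,0])[0])
S=[[50,75,48],[50,-75,48],[-50,-75,48],[-50,75,48]]
print("step top/side",fit([(t,S,ct([(478,197),(629,208),(622,306),(473,297)]))],[600,-60,0])[0],fit([(s,S,cs([(306,205),(421,138),(480,192),(373,256)]))],[600,-60,0])[0])
B=[[16,170,62],[16,-170,62]];F=[[0,150,3],[0,-150,3]]
print("fence top",fit([(t,B,ct([(405,157),(745,177)])),(t,F,ct([(423,181),(721,194)]))],[660,-100,0]))
st=sensors.get_state();print(st["t"],st["joints"])
```

```text
(array([ 5.73466477e+02,  3.14256795e+02, -1.13708850e-02]), array([[-0.6,  0.2],
       [-1.2, -0. ],
       [-1.2,  0.2],
       [-0.7,  0.4],
       [-0.4, -1.3],
       [ 0.6, -0.5],
       [ 0.3, -1.2],
       [ 0.2, -1.1],
       [ 0. ,  0.1],
       [ 1.1, -0.1]]))
(array([ 5.74056595e+02,  3.11362104e+02, -1.60144678e-02]), array([[ 0.3, -0.1],
       [-0.2, -0.1],
       [-0.3,  0.1],
       [ 0.2,  0.1]])) [ 5.72188537e+02  3.16386205e+02 -6.91814006e-03]
step top/side [ 5.90489947e+02 -8.31383152e+01 -8.34541211e-02] [ 5.83371904e+02 -7.84383172e+01 -9.11536088e-02]
fence top (array([ 6.59451422e+02, -1.08280933e+02, -6.86069855e-02]), array([[ 0.1, -0.4],
       [ 0.8, -1.1],
       [ 0.2,  0.4],
       [-2.4,  1.1]]))
0.4 [-1.11196587e+00  3.13636715e-01 -4.72546573e-02  1.21017086e+00
 -3.91078094e-05  1.57082465e+00]
```

```bash
cat >> h.py <<'E'
def delta(x,y,z,yaw):   # target TCP, yaw of tool y axis (world); tool down
    s=sensors.get_state();R=s["tool_rot"];yv=np.array([np.cos(yaw),np.sin(yaw),0]);zv=np.array([0,0,-1.]);G=np.c_[np.cross(yv,zv),yv,zv]
    print("t",round(s["t"],2),"tcp",s["tcp_pos"].round(1),"f",np.round(s["ft_force"],1),"op",round(float(s["opening"]),3),"q",np.round(s["joints"],2))
    print("d",(R.T@(np.array([x,y,z])-s["tcp_pos"])).round(1),cv2.Rodrigues(R.T@G)[0].ravel().round(4))
E
P="0.55 653 -627 64 0 0 -1.098"
python3 -m inch '0.55 653 -627 64 0 0 -1.098;0.55 653 -627 64 0 0 -1.098;0.55 653 -627 64 0 0 -1.098;0.55 653 -627 64 0 0 -1.098;0.55 653 -627 64 0 0 -1.098;0.55 653 -627 64 0 0 -1.098;0.55 653 -627 64 0 0 -1.098;0.55 653 -627 64 0 0 -1.098;0.55 653 -627 64 0 0 -1.098;0.55 653 -627 64 0 0 -1.098;0.55 653 -627 64 0 0 -1.098;0.55 653 -627 64 0 0 -1.098;0.55 653 -627 64 0 0 -1.098;0.55 653 -627 64 0 0 -1.098;0.55 653 -627 64 0 0 -1.098;0.55 653 -627 64 0 0 -1.098;0.55 653 -627 64 0 0 -1.098;0.55 653 -627 64 0 0 -1.098'
python3 -c "
from h import *
delta(573.5,313,241,-.013)"
```

```text
t: 2.65
tcp_pos: [573.3, 312.3, 341.0]
tool_rot: [[0.015, 1.0, -0.0], [1.0, -0.015, -0.0], [-0.0, -0.0, -1.0]]
ft_force: [-0.4, -0.2, -1.1]
opening: 0.549
gripper_force: 0.0
t 2.65 tcp [573.3 312.3 341. ] f [-0.4 -0.2 -1.1] op 0.549 q [ 0.5   0.44 -0.01  1.12 -0.    2.08]
d [  0.8   0.2 100. ] [-0.      0.0002 -0.0022]
```

```bash
python3 -m inch '0.55 0 0 30 0 0 0;0.55 0 0 60 0 0 0;0.55 0 0 85 0 0 0;0.55 0 0 96 0 0 0;0.55 0 0 100 0 0 0;0.55 0 0 100 0 0 0;0.55 0 0 100 0 0 0;0 0 0 100 0 0 0;0 0 0 100 0 0 0;0 0 0 100 0 0 0;0 0 0 100 0 0 0;0 0 0 100 0 0 0;0 0 0 100 0 0 0'
python3 -c "
from h import *
delta(573.5,313,300,-.013)"
```

```text
t: 4.28
tcp_pos: [573.7, 313.6, 241.3]
tool_rot: [[0.014, 1.0, 0.001], [1.0, -0.014, 0.001], [0.001, 0.001, -1.0]]
ft_force: [0.2, -0.5, 5.3]
opening: 0.16
gripper_force: 59.1
t 4.28 tcp [573.7 313.6 241.3] f [ 0.2 -0.5  5.3] op 0.16 q [ 0.5   0.51 -0.13  0.92  0.    2.08]
d [ -0.6  -0.2 -58.7] [ 0.0008 -0.0006 -0.0009]
```

```bash
python3 -m inch '0 0 0 -25 0 0 0;0 0 0 -60 0 0 0;0 0 0 -95 0 0 0;0 -20 -3 -110 0 0 0;0 -60 -9 -110 0 0 0;0 -105 -16 -110 0 0 0.02;0 -155 -24 -110 0 0 0.03;0 -205 -31 -110 0 0 0.05;0 -255 -39 -110 0 0 0.06;0 -305 -47 -110 0 0 0.07;0 -350 -54 -110 0 0 0.07;0 -378 -58 -105 0 0 0.07;0 -390 -60 -80 0 0 0.07;0 -390 -60 -50 0 0 0.07;0 -390 -60 -30 0 0 0.07;0 -390 -60 -20 0 0 0.07;0 -390 -60 -20 0 0 0.07;0 -390 -60 -20 0 0 0.07'
python3 - <<'E'
from h import *
delta(508,-76,234.3,-.083)
o=[]
for n,(x,y,w,k) in(("top",(270,140,120,120)),("side",(240,130,120,120))):
    c=vision.read_camera(n);cv2.imwrite(f"pics/{n}1.png",c["color"][:,:,::-1])
    o.append(cv2.resize(c["color"][y:y+k,x:x+w,::-1],(400*1,400),interpolation=cv2.INTER_CUBIC) if 0 else cv2.resize(c["color"][y:y+k,x:x+w,::-1],(396,396),interpolation=cv2.INTER_CUBIC))
cv2.imwrite("pics/c1.png",np.hstack(o))
E
```

```text
t: 6.52
tcp_pos: [508.3, -75.9, 261.3]
tool_rot: [[0.084, 0.996, 0.001], [0.996, -0.084, -0.0], [-0.0, 0.001, -1.0]]
ft_force: [0.5, -0.1, -1.2]
opening: 0.162
gripper_force: 58.6
t 6.53 tcp [508.3 -75.9 261.3] f [ 0.5 -0.1 -1.2] op 0.162 q [-0.15  0.26 -0.47  0.84 -0.    1.51]
d [-0.2 -0.3 27. ] [ 0.0009  0.0001 -0.001 ]
```

View pics/c1.png

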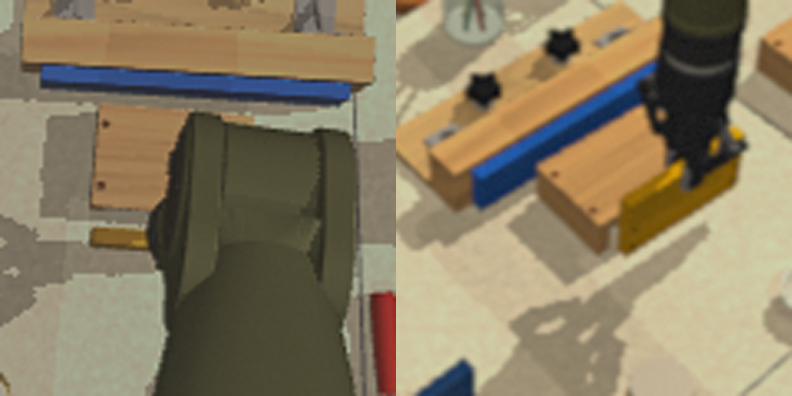

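```bash
python3 -m inch '0 0 0 10 0 0 0;0 0 0 20 0 0 0;0 0 0 28 0 0 0;0 0 0 32 0 0 0;0 0 0 33.5 0 0 0;0 0 0 34 0 0 0;0 0 0 34 0 0 0'
python3 - <<'E'
from h import *
delta(508,-76,226.3,-.083)
o=[]
for n,(x,y,w,k) in(("top",(285,150,60,80)),("side",(270,160,90,80))):
    c=vision.read_camera(n);cv2.imwrite(f"pics/{n}2.png",c["color"][:,:,::-1])
    o.append(cv2.resize(c["color"][y:y+k,x:x+w,::-1],(w*5,k*5),interpolation=cv2.INTER_CUBIC))
cv2.imwrite("pics/c2.png",np.hstack(o))
E
```

```text
t: 7.5
tcp_pos: [508.2, -75.8, 226.9]
tool_rot: [[0.084, 0.996, 0.0], [0.996, -0.084, -0.0], [-0.0, 0.0, -1.0]]
ft_force: [-0.1, -0.5, -0.7]
opening: 0.163
gripper_force: 58.6
t 7.5 tcp [508.2 -75.8 226.9] f [-0.1 -0.5 -0.7] op 0.163 q [-0.15  0.3  -0.51  0.77 -0.    1.51]
d [-0.3 -0.2  0.6] [ 0.0004  0.     -0.001 ]
```

View pics/c2.png

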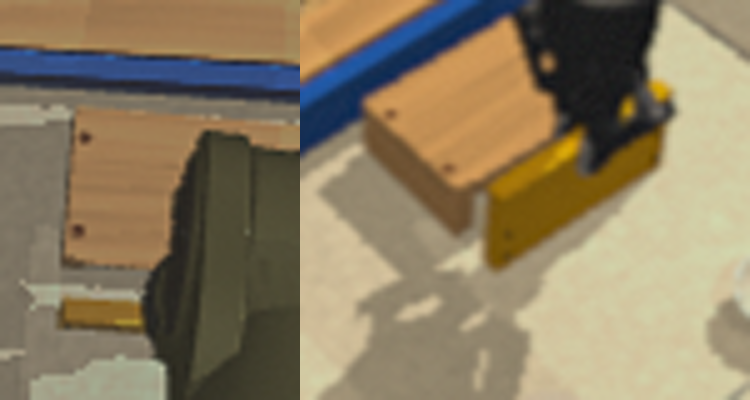

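Run:
```python
from h import *
t,s=vision.read_camera("top"),vision.read_camera("side")
def bp(c,u,z):
    R,tt=c["view"][:3,:3],c["view"][:3,3];C=-R.T@tt
    d=R.T@(np.linalg.inv(c["K"])@[u[0],u[1],1]*[1,-1,-1]);return (C+d*(z-C[2])/d[2])
a=lambda u:np.array([285,150])+np.array(u)/5-.5
b=lambda u:np.array([270-60,160])+np.array(u)/5-.5
yaw=-.083;M=np.array([[np.cos(yaw),np.sin(yaw)],[-np.sin(yaw),np.cos(yaw)]])
for n,c,f,pts in(("top",t,a,[((73,108),48),((64,263),48),((62,298),76),((60,326),76)]),("side",s,b,[((363,101),48),((458,188),48),((486,181),76),((490,195),76),((490,269),0),((458,236),0)])):
    for u,z in pts: print(n,u,(M@bp(c,f(u),z)[:2]).round(1),bp(c,f(u),z).round(1))
```

```text
top (73, 108) [646.   41.5] [647.2 -12.2  48. ]
top (64, 263) [546.3  41. ] [547.8  -4.4  48. ]
top (62, 298) [522.1  42.2] [523.8  -1.3  76. ]
top (60, 326) [504.6  42.3] [5.064e+02 3.000e-01 7.600e+01]
side (363, 101) [644.7  42.4] [646.  -11.2  48. ]
side (458, 188) [547.1  42.8] [548.8  -2.7  48. ]
side (486, 181) [523.2  41.5] [524.9  -2.   76. ]
side (490, 195) [512.9  47.2] [515.1   4.5  76. ]
side (490, 269) [510.6  44. ] [512.5   1.5   0. ]
side (458, 236) [544.9  42.1] [546.5  -3.2   0. ]
```

```bash
python3 -m inch '0 -0.8 5 0.3 0 0 -0.003;0 -0.8 10 0.3 0 0 -0.006;0 -0.8 14 0.3 0 0 -0.009;0 -0.8 17 0.3 0 0 -0.009;0 -0.8 19 0.3 0 0 -0.009;0 -0.8 20.5 0.3 0 0 -0.009;0 -0.8 22 0.3 0 0 -0.009;0 -0.8 23.5 0.3 0 0 -0.009;0 -0.8 25 0.3 0 0 -0.009;0 -0.8 26.5 0.3 0 0 -0.009;0 -0.8 28 0.3 0 0 -0.009;0 -0.8 29.5 0.3 0 0 -0.009;0 -0.8 31 0.3 0 0 -0.009;0 -0.8 32.5 0.3 0 0 -0.009;0 -0.8 34 0.3 0 0 -0.009;0 -0.8 34 0.3 0 0 -0.009'
python3 - <<'E'
from h import *
delta(508,-76,226.3,-.075)
o=[]
for n,(x,y,w,k) in(("top",(285,140,60,80)),("side",(260,150,90,80))):
    c=vision.read_camera(n)
    o.append(cv2.resize(c["color"][y:y+k,x:x+w,::-1],(w*5,k*5),interpolation=cv2.INTER_CUBIC))
cv2.imwrite("pics/c3.png",np.hstack(o))
E
```

```text
t: 9.7
tcp_pos: [542.1, -79.4, 226.4]
tool_rot: [[0.075, 0.997, 0.0], [0.997, -0.075, -0.0], [0.0, 0.0, -1.0]]
ft_force: [0.1, -0.2, -1.0]
opening: 0.165
gripper_force: 58.5
t 9.7 tcp [542.1 -79.4 226.4] f [ 0.1 -0.2 -1. ] op 0.165 q [-0.15  0.35 -0.43  0.79  0.    1.5 ]
d [  0.8 -34.3   0.1] [ 0.0005 -0.      0.    ]
```

View pics/c3.png

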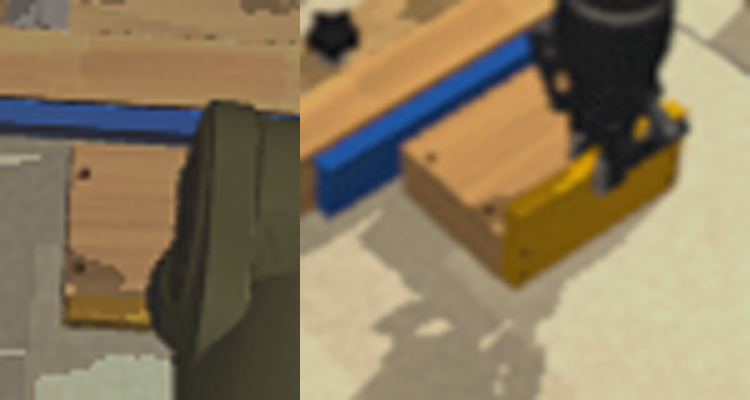

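The board is flush against the step (top crop: left ends at 64–68 px, within 1 mm), and the step is about 10 mm from the foam. Next I advance slowly.

```bash
python3 -m inch '0 0 1.3 0 0 0 0;0 0 2.6 0 0 0 0;0 0 3.9 0 0 0 0;0 0 5.2 0 0 0 0;0 0 6.5 0 0 0 0;0 0 7.5 0 0 0 0;0 0 8 0 0 0 0'
python3 -m inch '0 0 0.7 0 0 0 0;0 0 1.4 0 0 0 0;0 0 2 0 0 0 0;0 0 2 0 0 0 0'
```

```text
t: 10.68
tcp_pos: [549.9, -80.0, 226.4]
tool_rot: [[0.075, 0.997, 0.0], [0.997, -0.075, 0.0], [0.0, -0.0, -1.0]]
ft_force: [-1.4, -0.5, -0.1]
opening: 0.155
gripper_force: 58.7
t: 11.18
tcp_pos: [551.5, -80.1, 226.3]
tool_rot: [[0.075, 0.997, -0.001], [0.997, -0.075, 0.0], [0.0, -0.001, -1.0]]
ft_force: [-3.9, -0.2, 1.4]
opening: 0.162
gripper_force: 59.0
```

```bash
python3 -m inch '0 0 0.6 0 0 0 0;0 0 1.2 0 0 0 0;0 0 1.5 0 0 0 0;0 0 1.5 0 0 0 0;0 0 1.5 0 0 0 0'
python3 -m inch '0 0 0.5 0 0 0 0;0 0 1 0 0 0 0;0 0 1 0 0 0 0;0 0 1 0 0 0 0'
```

```text
t: 11.8
tcp_pos: [552.4, -80.1, 226.3]
tool_rot: [[0.075, 0.997, -0.002], [0.997, -0.075, 0.0], [0.0, -0.002, -1.0]]
ft_force: [-6.8, 1.5, 4.6]
opening: 0.165
gripper_force: 59.5
t: 12.3
tcp_pos: [552.9, -80.1, 226.3]
tool_rot: [[0.075, 0.997, -0.003], [0.997, -0.075, 0.0], [0.0, -0.003, -1.0]]
ft_force: [-10.2, 1.5, 7.6]
opening: 0.163
gripper_force: 59.8
```

```bash
python3 -m inch '0 0 0.3 -0.3 0 0 0;0 0 0.6 -0.5 0 0 0;0 0 0.6 -0.5 0 0 0;0 0 0.6 -0.5 0 0 0;0 0 0.6 -0.5 0 0 0'
```

```text
t: 12.92
tcp_pos: [553.5, -80.1, 226.3]
tool_rot: [[0.075, 0.997, -0.004], [0.997, -0.075, 0.001], [0.0, -0.004, -1.0]]
ft_force: [-7.2, 1.1, 3.9]
opening: 0.166
gripper_force: 59.3
```

```bash
python3 -m inch '0 0 0.6 -0.2 0 0 0;0 0 1.2 -0.4 0 0 0;0 0 1.6 -0.5 0 0 0;0 0 1.6 -0.5 0 0 0;0 0 1.6 -0.5 0 0 0'
```

```text
t: 13.55
tcp_pos: [554.5, -80.1, 226.3]
tool_rot: [[0.075, 0.997, -0.005], [0.997, -0.075, 0.001], [0.0, -0.005, -1.0]]
ft_force: [-9.2, 1.3, 1.3]
opening: 0.164
gripper_force: 59.2
```

```bash
python3 -m inch '0 0 0.6 -0.1 0 0 0;0 0 1.2 -0.2 0 0 0;0 0 1.6 -0.2 0 0 0;0 0 1.6 -0.2 0 0 0;0 0 1.6 -0.2 0 0 0;0 0 1.6 -0.2 0 0 0'
python3 - <<'E'
from h import *
delta(553,-80,226.3,-.075)
o=[]
for n,(x,y,w,k) in(("top",(285,130,60,80)),("side",(255,150,90,80))):
    c=vision.read_camera(n)
    o.append(cv2.resize(c["color"][y:y+k,x:x+w,::-1],(w*5,k*5),interpolation=cv2.INTER_CUBIC))
cv2.imwrite("pics/c4.png",np.hstack(o))
E
```

```text
t: 14.3
tcp_pos: [555.4, -80.2, 226.3]
tool_rot: [[0.075, 0.997, -0.007], [0.997, -0.075, 0.001], [0.0, -0.007, -1.0]]
ft_force: [-11.6, 1.8, 3.3]
opening: 0.162
gripper_force: 59.4
t 14.3 tcp [555.4 -80.2 226.3] f [-11.6   1.8   3.3] op 0.162 q [-0.14  0.38 -0.39  0.81 -0.    1.5 ]
d [ 0.  -2.4  0. ] [-0.0071 -0.0004 -0.0002]
```

View pics/c4.png

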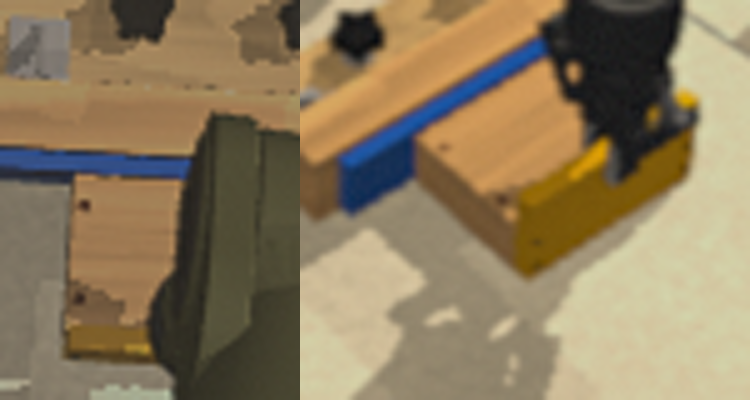

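```bash
python3 -m inch '0 0 0.2 -0.1 0 0 0;0 0 0.4 -0.2 0 0 0;0 0 0.4 -0.2 0 0 0;0 0 0.4 -0.2 0 0 0;0 0 0.4 -0.2 0 0 0;0 0 0.4 -0.2 0 0 0;0 0 0.4 -0.2 0 0 0;0 0 0.4 -0.2 0 0 0' && python3 -c "
from rig import sensors,order
s=sensors.get_state();print(s['ft_force'],s['tcp_pos'])
if 8<-s['ft_force'][0]<15: print(order.close_job())"
```

```text
t: 15.4
tcp_pos: [555.7, -80.2, 226.4]
tool_rot: [[0.075, 0.997, -0.007], [0.997, -0.075, 0.001], [0.0, -0.007, -1.0]]
ft_force: [-11.4, 2.2, 2.2]
opening: 0.161
gripper_force: 59.3
[-11.40202178   2.20881467   2.21980487] [555.69130369 -80.2478588  226.35710858]
the job is handed in; nothing more can be done
None
```

I handed the job in at about 15.4 s: the gripper holds the yellow 150 mm board on the table against the narrow step's open front, ends flush to about 1 mm by the cameras, with the step pushed into the foam at a steady 11.5 N or so measured at the wrist; no verdict was returned.

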